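# Fit the matching tube carousel on the mixer drive

## Robot

A 6-joint arm with a two-finger parallel gripper is mounted at the origin on the work surface. World frame = base frame: x ahead of the robot, y to its left, z up, the work surface at z = 0. Lengths are in m, angles in rad, forces in N, time in s.
With the tool pointing down it reaches from about 0.375 to 0.825 m from the base axis. Payload 5.5 kg.
Tool frame: the origin (TCP) lies at the very end of the fingers, on their centre line; the grasp point (between the pads) lies 19 mm behind it; z points along the fingers, y is the line along which they close (so a half turn about z gives the same grasp; the last joint's range is limited). The gripper opens to 85 mm and grips with 20 to 120 N. Pads are 22 mm wide; open, the fingers measure 114 mm over their backs; the gripper's body (76 mm by 85 mm) begins 54 mm behind the grasp point. The pads swing forward as they close: fully open they stand 13 mm farther back than shut.
Start: joints at [1.229, 0.314, -0.047, 1.21, 0, 1.571], TCP at [0.201, 0.565, 0.231] pointing down, gripper open.
Joint ranges: [-2.67, 2.67], [-0.69, 1.73], [-1.03, 1.25], [-2.08, 2.16], [-1.42, 1.45], [-3.14, 3.14]. Speed limits (rad/s): [2.39, 2.39, 3.01, 3.14, 3.14, 3.14].

## Interface

Orientations are given as [roll, pitch, yaw] about the fixed x, y, z axes, in that order (R = Rz(yaw) Ry(pitch) Rx(roll)).
In Python, from bench import bot, eyes, nets gives the robot as it stands.
- The arm moves only by the tool send_rows, never from a script. Its arguments are lists of equal length, an entry for each row: "delta_pos": the shift along the tool's x, y, z in cm, a list of three; "angular": the turn, a rotation vector about the tool's x, y, z in degrees, a list of three; "grip": the opening in per cent of the stroke, from 0 (shut) to 100 (fully open). In form: {"delta_pos": [[tx, ty, tz], ...], "angular": [[rx, ry, rz], ...], "grip": [grip, ...]}. A call has 1 to 20 rows; each row is the pose to reach, as a shift and turn from the pose commanded when the call began, along the tool's axes at that moment; what a row does not reach only later rows make up. A row lasts 1/8 s, in which the tool goes at most 62.5 mm and 10.7 degrees, less where a joint would pass 70% of its speed; a pose out of reach is approached as far as the arm can. A call with a gripper value outside its range is refused whole. The fingers move at their own pace and stop on an object; "squeeze" is the grip in N (left out, the last holds). Time passes only in rows, so rows that repeat a pose let the fingers close. It gives the time, the measured TCP pose, the force, the opening and the grip force at its end, in the units of the state.
- bot.get_obs(): the state, without advancing time (a new reading comes with each control period).
- eyes.read_camera(name): name is "side" or "top"; returns (picture, depth): 384x512x3 uint8, red, green, blue; 384x512 float32, m along the optical axis (not along the pixel's ray), 0 where there is no reading.
- eyes.camera_model(name): a dict with "mtx" (3x3 intrinsics, pixels), "R" (3x3) and "t" (3): a world point X has camera coordinates R X + t. Camera axes: x right, y down, z forward; pixel columns grow to the right and rows downward; lengths in m; the calibration is good to about 2 mm. A picture is of the moment at which its call begins. camera_model takes no time and is no camera call.
- bot.job_done(): hands the job in; it is judged then, once.
Trained networks look in the newest picture that a camera, given by its name, has taken for a name from the list of things; names that differ only in an ending like _2 or _b are one class to them, and where a whole thing is asked for, a point or a joint stands for the part that bears it (a point fixed in the world has none). Each returns a list of dicts, best first, with "confidence" (0 to 1); they miss things now and then, are a little off and sometimes report something else, mostly with a low value. They report only what shows in the picture. A call takes as long as a camera call. They do not tell look-alikes from the thing itself.
- nets.masks_of(target, camera): "mask" (384x512 bool, what is visible of it) and "at" ([column, row] in pixels, amid what is visible of it).
The state is a dict: "t": time; "q": joint angles; "dq": joint speeds; "effort": joint torques, N m; "eef_pos": TCP position; "orientation": TCP orientation; "ft_force": force on the tool from outside, world axes, zero at the start; "torque": the same for the moment, N m; "width": finger opening in m; "grip_force": force on a finger pad.
Only numpy, scipy, OpenCV 4.12 (cv2) and the standard library are available. Lean on these libraries where they do the work, as an engineer would, in place of code of your own. Each camera call takes 0.05 s, during which the arm holds its last target. There are 200 camera calls.

## Task

Pick up the blue tube carousel, the one whose three large holes match the three studs of the mixer drive, turn it until every hole stands over a stud, and lower it over the studs until it lies flat on the drive's platter; do not drop it on. Let go of it, and leave the orange four-hole carousel where it is.

Things in the scene. Friction and masses are not known exactly. Their poses are not given: they have to be found in the camera images.
- match_carousel: Blue disc, 150 mm wide, 8 mm thick (white cuvettes round the rim to 18 mm), flat on the bench. THREE 28 mm through holes centred on a 49 mm radius at 0, 120, 240 deg from +x, all alike. On a central stem an upright black fin: 14 mm thick along x, 52 long along y, 40 to 72 mm above the underside; grip it from above across x. About 0.3 kg. Origin: centre of underside, z up.
- other_carousel: Bystander: orange disc of the same size, with the same fin, axes and origin, but with FOUR 28 mm holes at 0, 90, 180, 270 deg, which cannot go over the three studs. Flat on the bench.
- drive: Fixed round grey housing, 160 mm wide at its foot; dark flat platter 126 mm wide, its top 50 mm above the bench. Three white studs, 10 mm thick with tapered tips, rise from it to 80 mm above the bench, centred on a 49 mm radius at 0, 120, 240 deg from +x. Origin: centre of its foot on the bench, z up. Seated, the disc's underside rests on the platter; studs have 9 mm play.
There are look-alikes about, which are no part of the job. What is shaped like the drive but green or pink is not meant.

How it is judged:
On the way:
1. the blue carousel is lifted off the bench (height (world z) of match_carousel above 0.06 m), for 0.1 s.
At the end, for the whole second after the job is handed in: The blue carousel lies flat on the drive's platter with a stud through each of its three holes: its underside within 5 mm of the platter's height, its centre within 15 mm of the drive's axis, tilted less than 0.08 rad, at rest and released; the orange carousel is within 30 mm of where it started (z of match_carousel in the frame of drive between 0.045 and 0.055 m and horizontal distance between match_carousel and drive below 0.015 m and angle between match_carousel's own z axis and vertical below 0.08 rad and linear speed of match_carousel below 0.02 m/s and distance of other_carousel from where it was at the start of the episode below 0.03 m); the robot touches nothing.
It fails at once if the blue carousel is dropped or slammed onto the drive (faster than 0.5 m/s within 40 mm above the platter) (horizontal distance between match_carousel and drive below 0.04 m and z of match_carousel in the frame of drive below 0.09 m and linear speed of match_carousel above 0.5 m/s).
It fails at once if the orange carousel is moved by more than 30 mm (distance of other_carousel from where it was at the start of the episode above 0.03 m).
It also fails if it takes over 32 s, if anything falls off the work surface, if the arm or the gripper's body presses on something with over 40 N, if the wrist force passes 120 N, or if a joint passes its speed limit or range.

## Working session

There is one attempt and no reset: what is moved stays moved. The work goes in short steps, Python scripts to look and compute and a tool call to move; the robot and the scene stay as the last step left them, time stands still between calls to the robot, and variables do not carry over. Pictures are saved under pics/ and viewed, at most 10 in all, crops included, and the job is handed in when it is done.

Besides the shell and the picture viewer there is one more tool, called after "Call:" in YAML: its name, and indented under it one key for each argument. send_rows: Moves the arm, as the interface text tells. Its arguments: {"type":"object","properties":{"delta_pos":{"type":"array"},"angular":{"type":"array"},"grip":{"type":"array"},"squeeze":{"type":"number"}},"required":["delta_pos","angular","grip"]}

```bash
mkdir -p pics; cat > h.py <<'E'
import numpy as np, cv2
from bench import bot, eyes, nets
def cloud(cam,depth):
    m=eyes.camera_model(cam);K,R,t=[np.array(m[k]) for k in("mtx","R","t")]
    v,u=np.mgrid[:384,:512]
    c=np.stack([(u-K[0,2])/K[0,0]*depth,(v-K[1,2])/K[1,1]*depth,depth],-1)
    return (c-t.reshape(3))@R   # R^T (c-t)
E
python3 - <<'E'
from h import *
for c in("top","side"):
    p,d=eyes.read_camera(c); np.savez(f"{c}.npz",p=p,d=d)
    cv2.imwrite(f"pics/{c}.png",cv2.resize(p[...,::-1],None,fx=1.5,fy=1.5))
    W=cloud(c,d)
    for n in("match_carousel","other_carousel","drive"):
        for r in nets.masks_of(n,c):
            m=r["mask"]&(d>0); print(c,n,round(r["confidence"],2),r["at"],m.sum(),np.median(W[m],0).round(3),W[m].max(0).round(3),W[m].min(0).round(3),np.median(p[m],0))
E
```

```text
top match_carousel 0.59 [346.7, 203.5] 2809 [ 0.528 -0.217  0.008] [ 0.607 -0.148  0.075] [ 0.458 -0.303 -0.004] [ 25.  66. 127.]
top other_carousel 0.8 [249.1, 197.8] 2676 [0.535 0.01  0.008] [0.611 0.083 0.074] [ 0.464 -0.065 -0.005] [138.  97.  20.]
top drive 0.97 [141.0, 314.2] 4094 [0.272 0.23  0.048] [0.344 0.322 0.081] [ 0.182  0.16  -0.004] [ 24. 108.  47.]
top drive 0.89 [134.0, 214.1] 3662 [0.482 0.262 0.048] [0.563 0.359 0.081] [ 0.405  0.194 -0.003] [58. 61. 65.]
top drive 0.78 [264.7, 77.2] 3235 [ 0.819 -0.016  0.048] [0.93  0.061 0.083] [ 0.756 -0.097 -0.006] [141.  89. 113.]
side match_carousel 0.95 [313.2, 271.7] 3750 [ 0.522 -0.231  0.008] [ 0.614 -0.136  0.074] [ 0.456 -0.297 -0.003] [ 62.  83. 131.]
side other_carousel 0.91 [247.9, 208.5] 2417 [0.528 0.    0.009] [0.623 0.11  0.074] [ 0.462 -0.066 -0.004] [135. 101.  62.]
side drive 0.8 [175.6, 160.9] 2178 [0.471 0.238 0.043] [0.557 0.452 0.081] [ 0.404  0.193 -0.002] [78. 77. 76.]
side drive 0.7 [357.0, 171.6] 2372 [ 0.809 -0.043  0.044] [0.897 0.045 0.08 ] [ 0.754 -0.097 -0.001] [124.  84.  88.]
side drive 0.67 [96.2, 194.1] 2836 [0.258 0.202 0.044] [0.339 0.394 0.081] [ 0.184  0.16  -0.002] [57. 88. 57.]
```

View pics/top.png

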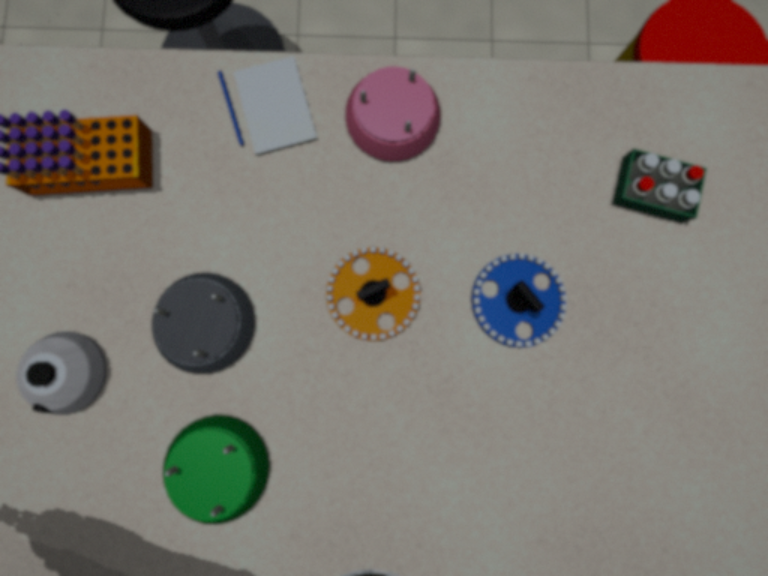

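View pics/side.png

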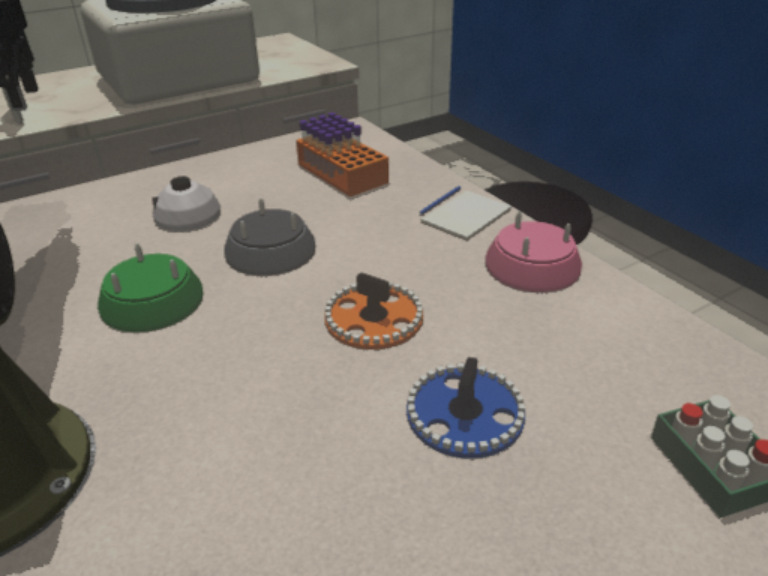

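Top view (pixels of the original 512x384 picture): blue three-hole carousel (346,200), orange four-hole carousel (249,196), grey drive (136,214), with green (144,312) and pink (262,76) look-alikes. The blue disc has three holes and the grey housing has three studs, so these two fit. Next I measure both and make one confirming crop.

```bash
cat > meas.py <<'E'
from h import *
def ortho(cam,p,c,z,half=0.09,s=3):  # rows: -x, cols: -y ; s px/mm
    m=eyes.camera_model(cam);K,R,t=[np.array(m[k]) for k in("mtx","R","t")];t=t.reshape(3)
    n=int(half*2000*s); r,q=np.mgrid[:n,:n]
    X=np.stack([c[0]+half-r/s/1000,c[1]+half-q/s/1000,np.full(r.shape,z)],-1)@R.T+t
    u=(X[...,0]/X[...,2]*K[0,0]+K[0,2]).astype('f4');v=(X[...,1]/X[...,2]*K[1,1]+K[1,2]).astype('f4')
    return cv2.remap(p,u,v,cv2.INTER_LINEAR)
def pattern(P,r=0.049,th0=0.0,c0=None):
    """fit centre+angle of 3-fold pattern to points (stud/hole points)"""
    from scipy.optimize import least_squares
    best=None
    for a in np.radians(np.arange(0,120,15)):
        def f(x):
            k=x[2]+np.radians([0,120,240]);S=x[:2]+r*np.c_[np.cos(k),np.sin(k)]
            D=P[:,None]-S; return D[np.arange(len(P)),(D**2).sum(-1).argmin(1)].ravel()
        o=least_squares(f,[*c0,a],x_scale=[.01,.01,.2],loss='soft_l1',f_scale=.004)
        if best is None or o.cost<best.cost: best=o
    return best.x[:2].round(4),np.degrees(best.x[2])%120,np.sqrt(2*best.cost/len(P))
E
python3 - <<'E'
from meas import *
for c in("top","side"):
    f=np.load(c+".npz");p,d=f["p"],f["d"];W=cloud(c,d)
    b=np.array([.533,-.222]);g=np.array([.484,.274])
    near=lambda q,r:(np.hypot(W[...,0]-q[0],W[...,1]-q[1])<r)&(d>0)
    m=near(b,.09)&(W[...,2]>.012)&(W[...,2]<.025)
    rim=W[m][:,:2]; k=np.hypot(*(rim-b).T)>.06; rim=rim[k].astype('f4'); print(c,"rim",cv2.minEnclosingCircle(rim),len(rim))
    hsv=cv2.cvtColor(p,cv2.COLOR_RGB2HSV)
    # blue pixel points -> circle
    bl=near(b,.1)&(hsv[...,0]>95)&(hsv[...,0]<125)&(hsv[...,1]>120); P=W[bl][:,:2].astype('f4'); bc,br=cv2.minEnclosingCircle(P);print("blue",bc,br)
    bc=np.array(bc)
    # holes: bench-like pixels in the annulus 
    h=near(bc,.062)&~near(bc,.036)&(hsv[...,1]<90)&(W[...,2]<.012); print("holes",h.sum(),pattern(W[h][:,:2],c0=bc))
    fn=near(bc,.05)&(W[...,2]>.062)&(W[...,2]<.08);F=W[fn][:,:2].astype('f4');print("fin",F.mean(0),cv2.minAreaRect(F),np.median(W[fn][:,2]))
    s=near(g,.09)&(W[...,2]>.062)&(W[...,2]<.09);print("studs",s.sum(),pattern(W[s][:,:2],c0=g))
    t=near(g,.09)&(abs(W[...,2]-.05)<.003);print("platter",cv2.minEnclosingCircle(W[t][:,:2].astype('f4')),np.median(W[t][:,2]))
    if c=="top":
        cv2.imwrite("pics/crop.png",np.hstack([ortho(c,p,b,.008,s=2),ortho(c,p,g,.065,s=2)])[...,::-1])
E
```

```text
top rim ((0.5320488214492798, -0.2229536920785904), 0.0738116055727005) 449
blue (0.5330771803855896, -0.2211439162492752) 0.07198119163513184
holes 302 (array([ 0.5329, -0.2243]), np.float64(69.44189371194615), np.float64(0.0077288635957423685))
fin [ 0.5314675 -0.2216835] ((0.5319567918777466, -0.22252358496189117), (0.05104905739426613, 0.0142690259963274), 38.89342498779297) 0.07033185039118073
studs 64 (array([0.4838, 0.2721]), np.float64(75.49433809369887), np.float64(0.00302154375577613))
platter ((0.4844578802585602, 0.2740934193134308), 0.06305389851331711) 0.0489339789944869
side rim ((0.5304961204528809, -0.22175917029380798), 0.07497408986091614) 705
blue (0.5298925042152405, -0.22358006238937378) 0.07356283813714981
holes 294 (array([ 0.5334, -0.2186]), np.float64(70.70451810381618), np.float64(0.008262169731016294))
fin [ 0.52840817 -0.22494513] ((0.5302574634552002, -0.22283363342285156), (0.05373253673315048, 0.013687754049897194), 39.59111404418945) 0.0706211171254379
studs 73 (array([0.4826, 0.2734]), np.float64(75.64398671156872), np.float64(0.003044676586198551))
platter ((0.48299023509025574, 0.2747078239917755), 0.06450716406106949) 0.04996862342731194
```

View pics/crop.png

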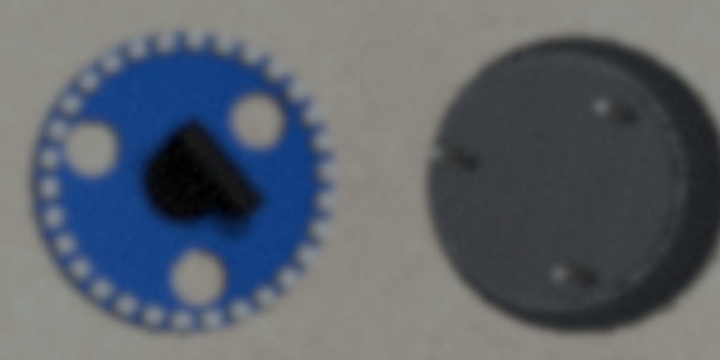

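The crop shows the blue disc's three holes at (92,148), (257,122) and (197,278), and the grey drive's studs at about (605,105), (435,153) and (560,272). Both cameras agree. Blue: centre (0.531,-0.2225), yaw -50.7°. Drive: (0.484,0.274), pattern 75.5°.

```bash
cat > go.py <<'E'
from h import *
from scipy.spatial.transform import Rotation as Ro
def go(p,ang):  # world target, closing-line (tool y) angle deg; tool straight down
    o=bot.get_obs(); R=Ro.from_euler('xyz',o["orientation"])
    a=np.radians(ang); y=np.array([np.cos(a),np.sin(a),0]);z=np.array([0,0,-1.]);x=np.cross(y,z)
    T=Ro.from_matrix(np.c_[x,y,z])
    print(ang,"delta cm",(R.inv().apply(np.array(p)-o["eef_pos"])*100).round(2),"rot",(R.inv()*T).as_rotvec(degrees=True).round(2))
E
python3 - <<'E'
from go import *
o=bot.get_obs();print({k:np.round(o[k],3) for k in("t","q","eef_pos","orientation","width","ft_force")})
y=Ro.from_euler('xyz',o["orientation"]).apply([0,1,0]);print(y)
for a in(-50.7,129.3): go([.531,-.2225,.16],a); go([.531,-.2225,.038],a)
E
```

```text
{'t': np.float64(0.4), 'q': array([ 1.229,  0.314, -0.047,  1.21 ,  0.   ,  1.571]), 'eef_pos': array([0.201, 0.565, 0.231]), 'orientation': array([-3.141, -0.   ,  2.8  ]), 'width': np.float64(0.085), 'ft_force': array([ 0.812, -0.017,  0.493])}
[ 3.35193069e-01  9.42149420e-01 -2.76609540e-04]
-50.7 delta cm [-57.49 -63.15   7.13] rot [-1.0000e-02  2.0000e-02  1.2112e+02]
-50.7 delta cm [-57.49 -63.15  19.33] rot [-1.0000e-02  2.0000e-02  1.2112e+02]
129.3 delta cm [-57.49 -63.15   7.13] rot [-1.000e-02 -1.000e-02 -5.888e+01]
129.3 delta cm [-57.49 -63.15  19.33] rot [-1.000e-02 -1.000e-02 -5.888e+01]
```

Call:
send_rows:
  delta_pos:
    - [-5.7, -6.3, 0]
    - [-11.5, -12.6, 0]
    - [-17.2, -18.9, 0]
    - [-23, -25.3, 0]
    - [-28.7, -31.6, 0]
    - [-34.5, -37.9, 0]
    - [-40.2, -44.2, 0]
    - [-46, -50.5, 2]
    - [-51.7, -56.8, 5]
    - [-57.5, -63.1, 7]
    - [-57.5, -63.1, 7]
    - [-57.5, -63.1, 7]
    - [-57.5, -63.1, 7]
    - [-57.5, -63.1, 7]
    - [-57.5, -63.1, 7]
  angular:
    - [0, 0, -6]
    - [0, 0, -12]
    - [0, 0, -18]
    - [0, 0, -24]
    - [0, 0, -30]
    - [0, 0, -36]
    - [0, 0, -42]
    - [0, 0, -48]
    - [0, 0, -54]
    - [0, 0, -58.9]
    - [0, 0, -58.9]
    - [0, 0, -58.9]
    - [0, 0, -58.9]
    - [0, 0, -58.9]
    - [0, 0, -58.9]
  grip: [100, 100, 100, 100, 100, 100, 100, 100, 100, 100, 100, 100, 100, 100, 100]

```text
t: 2.28
eef_pos: [0.5317, -0.2247, 0.1601]
orientation: [3.141, -0.001, -2.459]
ft_force: [0.1, 1.4, 0.0]
width: 0.0854
grip_force: 0.0
```

```bash
python3 - <<'E'
from go import *
print(bot.get_obs()["q"].round(2));go([.531,-.2225,.038],129.3)
E
```

```text
[-0.4   0.31 -0.22  1.04 -0.   -1.08]
129.3 delta cm [-0.09  0.21 12.21] rot [ 0.02 -0.04 -0.2 ]
```

Well aligned; descend and grip.

Call:
send_rows:
  delta_pos:
    - [-0.1, 0.2, 3]
    - [-0.1, 0.2, 6]
    - [-0.1, 0.2, 9]
    - [-0.1, 0.2, 11]
    - [-0.1, 0.2, 12.2]
    - [-0.1, 0.2, 12.2]
    - [-0.1, 0.2, 12.2]
    - [-0.1, 0.2, 12.2]
    - [-0.1, 0.2, 12.2]
    - [-0.1, 0.2, 12.2]
    - [-0.1, 0.2, 12.2]
    - [-0.1, 0.2, 12.2]
    - [-0.1, 0.2, 12.2]
  angular:
    - [0, 0, 0]
    - [0, 0, 0]
    - [0, 0, 0]
    - [0, 0, 0]
    - [0, 0, 0]
    - [0, 0, 0]
    - [0, 0, 0]
    - [0, 0, 0]
    - [0, 0, 0]
    - [0, 0, 0]
    - [0, 0, 0]
    - [0, 0, 0]
    - [0, 0, 0]
  grip: [100, 100, 100, 100, 100, 100, 5, 5, 5, 5, 5, 5, 5]
  squeeze: 60

```text
t: 3.9
eef_pos: [0.5317, -0.2204, 0.0401]
orientation: [-3.14, 0.0, -2.456]
ft_force: [1.1, -2.2, 5.3]
width: 0.0131
grip_force: 59.0
```

Gripped at about fin thickness; lift.

Call:
send_rows:
  delta_pos:
    - [0, 0, -1]
    - [0, 0, -4]
    - [0, 0, -8]
    - [0, 0, -12]
    - [0, 0, -16]
    - [0, 0, -16]
    - [0, 0, -16]
  angular:
    - [0, 0, 0]
    - [0, 0, 0]
    - [0, 0, 0]
    - [0, 0, 0]
    - [0, 0, 0]
    - [0, 0, 0]
    - [0, 0, 0]
  grip: [5, 5, 5, 5, 5, 5, 5]

```text
t: 4.78
eef_pos: [0.53, -0.2193, 0.1983]
orientation: [3.14, -0.001, -2.455]
ft_force: [-0.3, -0.2, -2.6]
width: 0.013
grip_force: 59.0
```

```bash
python3 - <<'E'
from go import *
o=bot.get_obs();print(o["eef_pos"],o["width"],o["grip_force"],o["ft_force"])
go([.484,.273,.20],135.5)
E
```

```text
[ 0.52998205 -0.21926273  0.1982681 ] 0.012972201361571511 59.02693953481503 [-0.27270518 -0.1805848  -2.61228677]
135.5 delta cm [-27.63  41.    -0.12] rot [ 0.11 -0.04 -6.18]
```

Call:
send_rows:
  delta_pos:
    - [-1, 1.5, 0]
    - [-3, 4.5, 0]
    - [-5.5, 8.2, 0]
    - [-8.3, 12.3, 0]
    - [-11, 16.4, 0]
    - [-13.8, 20.5, 0]
    - [-16.6, 24.6, 0]
    - [-19.3, 28.7, 0]
    - [-22.1, 32.8, 0]
    - [-24.6, 36.5, 0]
    - [-26.5, 39.4, 0]
    - [-27.6, 41, 0]
    - [-27.6, 41, 0]
    - [-27.6, 41, 0]
    - [-27.6, 41, 0]
  angular:
    - [0, 0, 0]
    - [0, 0, -0.6]
    - [0, 0, -1.2]
    - [0, 0, -1.8]
    - [0, 0, -2.4]
    - [0, 0, -3]
    - [0, 0, -3.6]
    - [0, 0, -4.2]
    - [0, 0, -4.8]
    - [0, 0, -5.4]
    - [0, 0, -6]
    - [0, 0, -6.2]
    - [0, 0, -6.2]
    - [0, 0, -6.2]
    - [0, 0, -6.2]
  grip: [5, 5, 5, 5, 5, 5, 5, 5, 5, 5, 5, 5, 5, 5, 5]

```text
t: 6.65
eef_pos: [0.4847, 0.2712, 0.1992]
orientation: [-3.141, -0.001, -2.349]
ft_force: [0.5, -0.7, -3.0]
width: 0.0131
grip_force: 59.2
```

```bash
cat > chk.py <<'E'
from meas import *
from go import go
import sys
o=bot.get_obs();e=o["eef_pos"];zu=e[2]-.038;print(e.round(4),o["width"].round(4),o["ft_force"].round(1))
for c in("top","side"):
    p,d=eyes.read_camera(c);W=cloud(c,d);hsv=cv2.cvtColor(p,cv2.COLOR_RGB2HSV)
    cv2.imwrite(f"pics/{c}_{sys.argv[1]}.png",cv2.resize(p[...,::-1],None,fx=1.5,fy=1.5))
    near=(np.hypot(W[...,0]-e[0],W[...,1]-e[1])<.1)&(d>0)
    bl=near&(hsv[...,0]>95)&(hsv[...,0]<125)&(hsv[...,1]>110)&(abs(W[...,2]-zu)<.03);P=W[bl]
    A=np.c_[P[:,:2],np.ones(len(P))]
    for _ in range(3):
        s=np.linalg.lstsq(A,P[:,2],rcond=None)[0];k=abs(A@s-P[:,2])<.004;P,A=P[k],A[k]
    print(c,len(P),"tilt",s[:2].round(3),"z",np.median(P[:,2]).round(4),"circ",cv2.minEnclosingCircle(P[:,:2].astype('f4')))
    b=P[:,:2].mean(0)
    # holes: non-blue pixels well below the disc, hit on the disc plane by ray
    m=eyes.camera_model(c);K,R,t=[np.array(m[k]) for k in("mtx","R","t")];C=-R.T@t.reshape(3)
    L=(zu+.008-C[2])/(W[...,2]-C[2]);H=C+(W-C)*L[...,None]
    h=(np.hypot(H[...,0]-e[0],H[...,1]-e[1])<.062)&(d>0)&(W[...,2]<zu-.01)
    print(" holes",h.sum(),pattern(H[h][:,:2],c0=e[:2]))
E
python3 chk.py over
```

```text
Traceback (most recent call last):
  File "chk.py", line 4, in <module>
    o=bot.get_obs();e=o["eef_pos"];zu=e[2]-.038;print(e.round(4),o["width"].round(4),o["ft_force"].round(1))
                                                                 ^^^^^^^^^^^^^^^^
AttributeError: 'float' object has no attribute 'round'
```

```bash
sed -i 's/o\["width"\].round(4)/o["width"]/' chk.py; python3 chk.py over
```

```text
[0.4847 0.2712 0.1992] 0.013098765258783767 [ 0.5 -0.7 -3. ]
top 1976 tilt [0.001 0.003] z 0.1659 circ ((0.4826812446117401, 0.2677725553512573), 0.07334116101264954)
 holes 283 (array([0.4831, 0.2681]), np.float64(75.2649392925399), np.float64(0.007019859128640141))
side 475 tilt [-0.001 -0.001] z 0.1672 circ ((0.48175284266471863, 0.26874756813049316), 0.07271411269903183)
 holes 6 (array([0.4728, 0.2622]), np.float64(77.57179359842014), np.float64(0.002441968120254207))chk.py:17: RuntimeWarning: divide by zero encountered in divide
  L=(zu+.008-C[2])/(W[...,2]-C[2]);H=C+(W-C)*L[...,None]
chk.py:17: RuntimeWarning: invalid value encountered in multiply
  L=(zu+.008-C[2])/(W[...,2]-C[2]);H=C+(W-C)*L[...,None]
```

View pics/side_over.png

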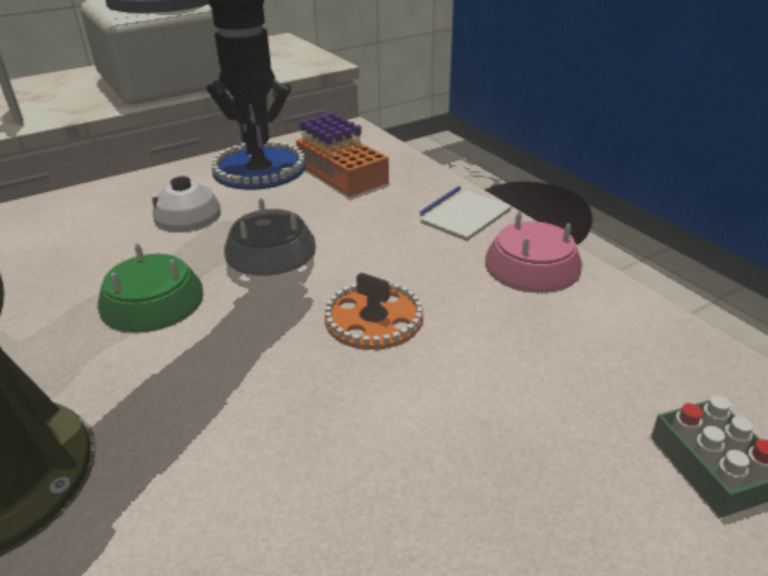

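View pics/top_over.png

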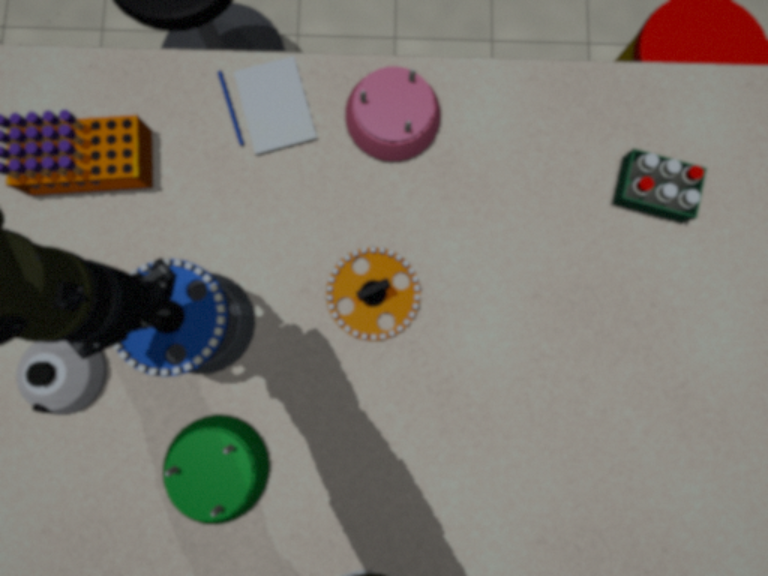

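The pictures show the disc held level above the grey drive, at (255,162) in the side view and (172,318) in the top view. Hole angle is 75.3° against 75.5° for the studs, and the centre is about 5 mm short in y. Correct that and come down to just above the stud tips.

```bash
python3 - <<'E'
from go import *
e=bot.get_obs()["eef_pos"]
go([e[0]+.001,e[1]+.005,.135],135.6)
E
```

```text
135.6 delta cm [-0.43  0.28  6.43] rot [-0.01 -0.01 -0.17]
```

Call:
send_rows:
  delta_pos:
    - [-0.4, 0.3, 1]
    - [-0.4, 0.3, 2.5]
    - [-0.4, 0.3, 4]
    - [-0.4, 0.3, 5.4]
    - [-0.4, 0.3, 6.2]
    - [-0.4, 0.3, 6.4]
    - [-0.4, 0.3, 6.4]
    - [-0.4, 0.3, 6.4]
  angular:
    - [0, 0, -0.2]
    - [0, 0, -0.2]
    - [0, 0, -0.2]
    - [0, 0, -0.2]
    - [0, 0, -0.2]
    - [0, 0, -0.2]
    - [0, 0, -0.2]
    - [0, 0, -0.2]
  grip: [5, 5, 5, 5, 5, 5, 5, 5]

```text
t: 7.75
eef_pos: [0.4857, 0.2775, 0.1359]
orientation: [-3.141, 0.001, -2.344]
ft_force: [0.2, 0.8, -3.2]
width: 0.0133
grip_force: 59.1
```

```bash
python3 chk.py low 2>/dev/null; python3 - <<'E'
from go import *
p=cv2.imread("pics/top_low.png");cv2.imwrite("pics/top_low_c.png",cv2.resize(p[220:410,80:300],None,fx=3,fy=3))
E
```

```text
[0.4857 0.2775 0.1359] 0.013275378252523133 [ 0.2  0.8 -3.2]
top 1617 tilt [0.002 0.003] z 0.1025 circ ((0.4831101596355438, 0.27137649059295654), 0.072478286921978)
 holes 240 (array([0.4841, 0.2747]), np.float64(75.5997703203503), np.float64(0.007064529914764039))
side 508 tilt [0.001 0.003] z 0.1036 circ ((0.4826472997665405, 0.2737993001937866), 0.07240217179059982)
 holes 19 (array([0.4783, 0.2689]), np.float64(76.86493141695817), np.float64(0.004920557306037675))
```

View pics/top_low_c.png

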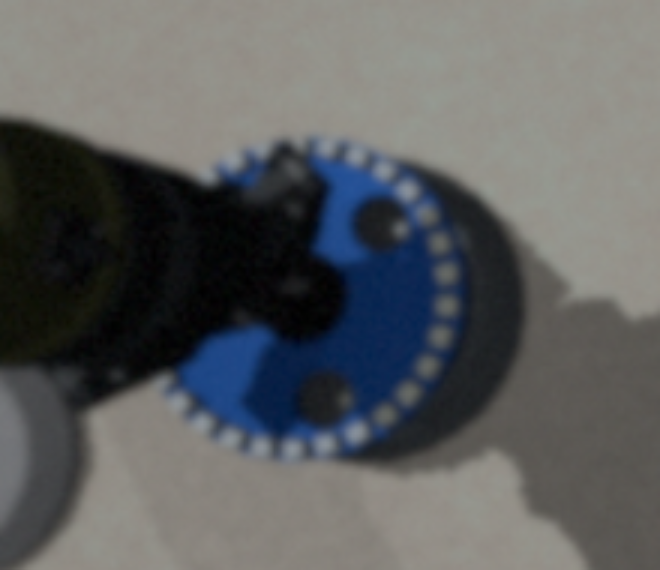

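The crop shows stud tips in the two visible holes, at (400,225) and (345,395). They sit offset to the right, as expected for tips below the disc seen obliquely. The measured centre agrees with the drive axis, so lower gently.

Call:
send_rows:
  delta_pos:
    - [0, 0, 0.5]
    - [0, 0, 1]
    - [0, 0, 1.5]
    - [0, 0, 2]
    - [0, 0, 2.5]
    - [0, 0, 3]
    - [0, 0, 3.4]
    - [0, 0, 3.8]
    - [0, 0, 3.8]
    - [0, 0, 3.8]
  angular:
    - [0, 0, 0]
    - [0, 0, 0]
    - [0, 0, 0]
    - [0, 0, 0]
    - [0, 0, 0]
    - [0, 0, 0]
    - [0, 0, 0]
    - [0, 0, 0]
    - [0, 0, 0]
    - [0, 0, 0]
  grip: [5, 5, 5, 5, 5, 5, 5, 5, 5, 5]

```text
t: 9.1
eef_pos: [0.4854, 0.2773, 0.0974]
orientation: [-3.142, 0.0, -2.344]
ft_force: [-0.6, 0.3, -2.8]
width: 0.0132
grip_force: 59.1
```

```bash
python3 chk.py mid 2>/dev/null
```

```text
[0.4854 0.2773 0.0974] 0.013151762756077491 [-0.6  0.3 -2.8]
top 1323 tilt [0.001 0.006] z 0.064 circ ((0.4835233986377716, 0.27371418476104736), 0.07352765649557114)
 holes 100 (array([0.4825, 0.2757]), np.float64(75.63170889586475), np.float64(0.007530148537585116))
side 470 tilt [-0.003  0.001] z 0.0653 circ ((0.48175927996635437, 0.27388566732406616), 0.07292530685663223)
 holes 4 (array([0.4779, 0.2693]), np.float64(82.46586272122529), np.float64(0.0045084891687151235))
```

No contact, and the disc is down around the studs with about 6 mm left.

Call:
send_rows:
  delta_pos:
    - [0, 0, 0.2]
    - [0, 0, 0.4]
    - [0, 0, 0.55]
    - [0, 0, 0.65]
    - [0, 0, 0.7]
    - [0, 0, 0.7]
  angular:
    - [0, 0, 0]
    - [0, 0, 0]
    - [0, 0, 0]
    - [0, 0, 0]
    - [0, 0, 0]
    - [0, 0, 0]
  grip: [5, 5, 5, 5, 5, 5]

```text
t: 9.95
eef_pos: [0.4853, 0.2773, 0.0903]
orientation: [3.142, 0.0, -2.344]
ft_force: [1.0, 0.1, -2.0]
width: 0.0132
grip_force: 59.2
```

Call:
send_rows:
  delta_pos:
    - [0, 0, 0.05]
    - [0, 0, 0.1]
    - [0, 0, 0.15]
    - [0, 0, 0.15]
  angular:
    - [0, 0, 0]
    - [0, 0, 0]
    - [0, 0, 0]
    - [0, 0, 0]
  grip: [5, 5, 5, 5]

```text
t: 10.45
eef_pos: [0.4854, 0.2774, 0.0901]
orientation: [-3.141, 0.001, -2.344]
ft_force: [-3.9, -2.9, 9.9]
width: 0.0133
grip_force: 60.7
```

Seated: 13 N more upward force and TCP height unchanged. Release and retreat.

Call:
send_rows:
  delta_pos:
    - [0, 0, 0.1]
    - [0, 0, 0.1]
    - [0, 0, 0.1]
    - [0, 0, 0.1]
    - [0, 0, 0.1]
    - [0, 0, 0.1]
    - [0, 0, 0.1]
    - [0, 0, -2]
    - [0, 0, -5]
    - [0, 0, -9]
    - [0, 0, -13]
    - [0, 0, -13]
    - [0, 0, -13]
  angular:
    - [0, 0, 0]
    - [0, 0, 0]
    - [0, 0, 0]
    - [0, 0, 0]
    - [0, 0, 0]
    - [0, 0, 0]
    - [0, 0, 0]
    - [0, 0, 0]
    - [0, 0, 0]
    - [0, 0, 0]
    - [0, 0, 0]
    - [0, 0, 0]
    - [0, 0, 0]
  grip: [30, 60, 100, 100, 100, 100, 100, 100, 100, 100, 100, 100, 100]

```text
t: 12.08
eef_pos: [0.4851, 0.2772, 0.2184]
orientation: [3.142, -0.0, -2.344]
ft_force: [-0.3, -0.7, -0.3]
width: 0.0853
grip_force: 0.0
```

```bash
sed -i 's/zu=e\[2\]-.038/zu=(float(sys.argv[2]) if len(sys.argv)>2 else e[2]-.038)/' chk.py; python3 chk.py end .05 2>/dev/null
```

```text
[0.4851 0.2772 0.2184] 0.08530077158170167 [-0.3 -0.7 -0.3]
top 2037 tilt [0.001 0.002] z 0.0568 circ ((0.4838387668132782, 0.27574318647384644), 0.07469592988491058)
 holes 5 (array([0.5385, 0.3036]), np.float64(23.471872550687415), np.float64(0.0038680835169872777))
side 490 tilt [-0.002 -0.002] z 0.058 circ ((0.4892169237136841, 0.2763388752937317), 0.07018043100833893)
 holes 0 (array([0.4851, 0.2772]), np.float64(0.0), np.float64(nan))
```

View pics/side_end.png

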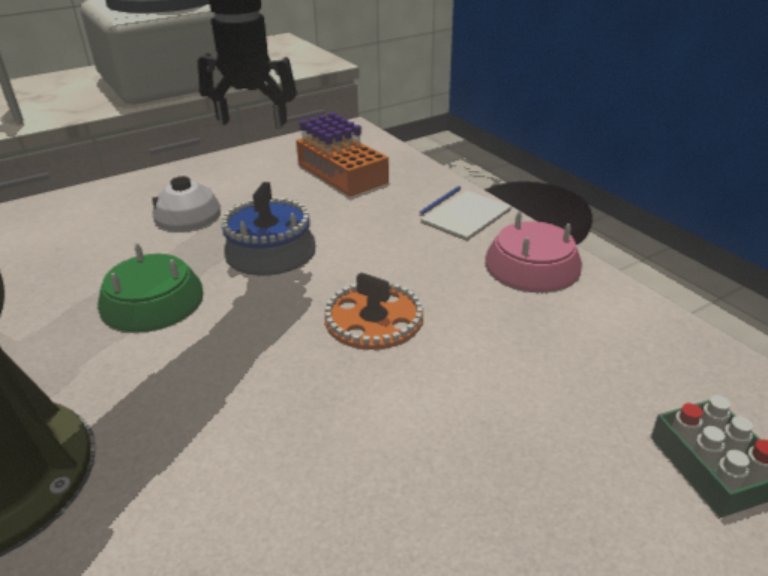

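The side view shows the blue disc flat on the grey drive at (266,220), with studs through it at (243,230) and (293,218). Its top is at 57 mm, so the underside is at about 50 mm. The gripper is clear at (245,90), and the orange carousel is unmoved at (374,312).

```bash
python3 -c "
from bench import bot
print(bot.job_done())"
```

```text
the job is handed in; nothing more can be done
None
```

The blue carousel lies flat on the grey drive's platter with the studs through its holes and is released, the orange carousel was left where it was, and the job is handed in; no verdict came back.

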